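# Brush out the covered glass jar

### The job

Lift the loose white cover off the jar and set it down flat on the bench beside it, then take the wide brush (not the slim one) from the drying stand, turn it bristles down by laying it in the drip tray and taking hold of it again, and scrub the inside of the jar with it: all the way to the bottom three times, drawing it up by at least 5 cm after the first and the second time. Then lay the brush back in the drip tray, bristles in the pan and handle in the notch of the rest, and leave the jar open and upright where it stands. Do not let the cover or the brush fall, do not knock the glass jar over or ram the brush into it, and leave the slim brush, the round dish and the timer alone.

Things in the scene. Friction and masses are not known exactly. Their poses are not given: they have to be found in the camera images.
- jar: Straight-walled clear glass jar, loose, 0.6 kg, 74 mm outside diameter, 130 mm tall, wall 4 mm (bore 66 mm), floor 8 mm thick. Origin: middle of its underside; z up its axis. The jar is round, so its yaw means nothing.
- cover: Loose white cover of the jar, 0.11 kg: disc 80 mm across and 6 mm thick, under it a 5 mm deep plug 58 mm across that hangs loosely in the jar's mouth, on it a round knob. Origin: middle of the plug's underside (at z = 0 when set down on the bench, 125 mm above the jar's underside when on the jar); z up its axis.
- cover_knob (a point): Middle of the grip part of the cover's knob, 24 mm in diameter and 16 mm high, 33 mm above the cover's origin.
- brush: Wide jar brush, 0.11 kg, 230 mm long. Origin: middle of the handle's butt end; z runs along the brush from butt to bristle tip. Along z: flat white handle 0 to 114 mm, 16 mm thick along its own y, 22 mm wide along its own x; 7 mm wire stem to 170 mm; round bristle head to 230 mm. Balances 156 mm from the butt. Starts bristles up in one of the stand's sockets, its y level.
- brush_tip (a point): Tip of the bristle head, on the brush's axis 230 mm from its origin, when free. The end bristles give along the brush by up to 10 mm at about 0.5 N per mm, then it is hard.
- brush_head (a point): Middle of the bristle head on the brush's axis, 200 mm from its origin. The head is white, 60 mm long, 72 mm in diameter, tapered at both ends. The bristles give inward by up to 9 mm a side (six tufts, each about 0.15 N per mm), so the head, 6 mm wider than the jar's bore, goes in and drags there with 1 to 3 N.
- brush_grip (a point): Point on the brush's axis 60 mm from the butt end.
- slim_brush: Slim tube brush in the other socket of the stand: same handle, but a bristle head of only 20 mm diameter. Same axes as the wide brush. To be left in the stand.
- stand: Grey drying stand, fixed: foot 115 x 176 x 8 mm, on it a block (top about 70 mm above the bench) with two sockets, 45 mm to either side of the middle along the stand's y, 40 mm deep, 2.5 mm wider than the handles. They lean 25 degrees from vertical towards the stand's +x, and so do the brushes; draw a brush out along its own axis. Origin: middle of the underside; z up.
- tray: White drip tray, fixed: pan 150 mm along its x, 104 mm along its y, floor 3 mm, rim 16 mm high; at its -x end, left as the robot sees it, an upright 6 mm wall with a U notch for a handle. Laid down, the wide brush points along the tray's +x, about 12 degrees nose down, tip at x = +55 mm, handle crossing the notch 100 mm from its overhanging butt. Origin: middle of the underside; z up.
- tray_notch (a point): Middle of the notch's sill, 68 mm along -x from the tray's origin and 41.5 mm up. The handle's underside rests here with its 22 mm width upright. The notch is 24 mm wide along the tray's y (the handle is 16 mm thick there); its cheeks rise 14 mm above the sill and then flare outward up to 25 mm above it.
- tray_pan (a point): Point on the pan's floor under the middle of the laid-down bristle head, 25 mm along +x from the tray's origin.
- petri: Round closed dish, 88 mm diameter, 15 mm high, between tray and jar, further back; loose, not part of the job. Origin: middle of the underside.
- timer: Bench timer, 66 x 66 x 18 mm, loose, between tray and jar, nearer the robot; not part of the job. Origin: middle of the underside.

How it is judged (in metres and radians):
On the way, in this order (a step that is already met when the one before it is completed fails the run):
1. the cover is off the jar and lies flat on the bench, let go (height (world z) of cover below 0.008 m and angle between cover's own z axis and vertical below 0.1 rad and horizontal distance between cover and jar above 0.085 m and contact force between the fingers and cover below 0.1 N), for 0.2 s.
2. the wide brush lies in the drip tray, bristles in the pan and handle in the notch, let go (x of brush_head in the frame of tray between -0.01 and 0.06 m and y of brush_head in the frame of tray between -0.035 and 0.035 m and z of brush_head in the frame of tray below 0.05 m and y of brush_grip in the frame of tray between -0.02 and 0.02 m and z of brush_grip in the frame of tray between 0.045 and 0.074 m and contact force between the fingers and brush below 0.1 N), for 0.1 s.
3. the bristles reach the bottom of the jar (z of brush_tip in the frame of jar between -0.008 and 0.016 m and horizontal distance between brush_tip and jar below 0.02 m), for 0.05 s.
4. the brush is drawn up by at least 5 cm (z of brush_tip in the frame of jar between 0.053 and 0.13 m and horizontal distance between brush_tip and jar below 0.025 m), for 0.05 s.
5. the bristles reach the bottom a second time (all of step 3), for 0.05 s.
6. the brush is drawn up by at least 5 cm again (all of step 4), for 0.05 s.
7. the bristles reach the bottom a third time (all of step 5), for 0.05 s.
At the end, for the whole second after the job is handed in: The wide brush lies still in the drip tray, let go, the middle of its head over the pan (within 35 mm of the tray's middle line) and its handle down in the notch; the cover lies flat on the bench, at least 85 mm from the jar's axis; the jar is open, upright and within 50 mm of where it stood (all of step 1 and all of step 2 and linear speed of brush below 0.03 m/s and angle between jar's own z axis and vertical below 0.05 rad and distance of jar from where it was at the start of the episode below 0.05 m); the robot touches nothing.
It fails at once if the jar is knocked over (angle between jar's own z axis and vertical above 0.4 rad).
It fails at once if the brush is rammed into the jar (over 40 N) (contact force between brush and jar above 40 N).
It fails at once if the cover or the wide brush is let fall ((contact force between the fingers and cover below 0.05 N and linear speed of cover above 0.6 m/s) or (contact force between the fingers and brush below 0.05 N and linear speed of brush above 1 m/s)).
It fails at once if the slim brush is taken or knocked out of the stand (moved by 30 mm) (distance of slim_brush from where it was at the start of the episode above 0.03 m).
It fails at once if the dish or the timer is moved by more than 30 mm (distance of any of petri, timer from where it was at the start of the episode above 0.03 m).
It also fails if it takes over 72 s, if anything falls off the work surface, if the arm or the gripper's body presses on something with over 40 N, if the wrist force passes 120 N, or if a joint passes its speed limit or range.

### The arm

A 6-joint arm with a two-finger parallel gripper is mounted at the origin on a cart in front of the work surface, level with it; the furniture and walls round the work are solid. World frame = base frame: x ahead of the robot, y to its left, z up, the work surface at z = 0. Lengths are in m, angles in degrees, forces in N, time in s.
With the tool pointing down it reaches from about 0.35 to 0.875 m from the base axis. Payload 4.2 kg.
Tool frame: the origin (TCP) lies midway between the tips of the shut fingers; the grasp point (between the pads) lies 19 mm behind it; z points along the fingers, y is the line along which they close (so a half turn about z gives the same grasp; the last joint's range is limited). The gripper opens to 87 mm and grips with 3 to 60 N. Pads are 19 mm wide; open, the fingers measure 117 mm over their backs; the gripper's body (75 mm by 190 mm) begins 51 mm behind the grasp point.
Start: joints at [84.087, 22.042, 0.453, 0, -68.411, -14.817], TCP at [0.221, 0.585, 0.223] pointing down, gripper open.
Joint ranges: [-179.83, 179.83], [-69.29, 118.12], [-61.27, 80.66], [-181.25, 117.63], [-171.15, -9.14], [-177.46, 177.46]. Speed limits (degrees/s): [159.86, 159.86, 180, 180, 180, 180].

### API

Orientations are given as a 3x3 rotation matrix whose columns are the frame's x, y, z axes.
In Python, from station import r gives the robot as it stands.
- The arm moves only by the shell command python3 steer.py 'ROWS'. ROWS is a JSON list of rows, 1 to 8 of them, each of 7 numbers: the opening from 0.0 (shut) to 1.0 (fully open), then dx, dy, dz in m, then a rotation vector rx, ry, rz in degrees; each row is the pose to reach, as a shift and turn from the pose commanded when the command began, along the tool's axes at that moment; what a row does not reach only later rows make up. A row lasts 1/10 s, in which the tool goes at most 0.05 m and 8.59 degrees, less where a joint would pass 70% of its speed; a pose out of reach is approached as far as the arm can. The fingers move at their own pace and stop on an object; the grip force is fixed at half the most. Time passes only in rows, so rows that do not move let the fingers close. It prints the time, the measured TCP pose, the force, the opening and the grip force at its end.
- r.sense(): the state, without advancing time (a new reading comes with each control period).
- r.capture(name): name is "scene" or "top" or "wrist"; returns a dict with "pixels" (420x560x3 uint8, red, green, blue), "z_map" (420x560 float32, m along the optical axis (not along the pixel's ray), 0 where there is no reading), "K" (3x3 intrinsics, pixels), "world_from_camera" (4x4, takes a point from camera to world coordinates). Camera axes: x right, y up, looking along -z (the intrinsics and any distortion apply to the point x, -y, -z); pixel columns grow to the right and rows downward; lengths in m; the calibration is good to about 2 mm. A picture is of the moment at which its call begins.
- r.finish_job(): hands the job in; it is judged then, once.
The state is a dict: "time_s": time; "joints": joint angles; "joint_velocities": joint speeds; "effort": joint torques, N m; "tcp_pos": TCP position; "ee_rot": TCP orientation; "wrist_force": force on the tool from outside, world axes, zero at the start; "moment": the same for the moment, N m; "gripper_width": opening from 0.0 (shut) to 1.0 (fully open); "gripper_force": force on a finger pad.
Only numpy, scipy, OpenCV 4.12 (cv2) and the standard library are available. Lean on these libraries where they do the work, as an engineer would, in place of code of your own. Each camera call takes 0.05 s, during which the arm holds its last target. There are 200 camera calls.

## Working session

There is one attempt and no reset: what is moved stays moved. The work goes in short steps, Python scripts to look and compute and a shell command to move; the robot and the scene stay as the last step left them, time stands still between calls to the robot, and variables do not carry over. Pictures are saved under pics/ and viewed, at most 10 in all, crops included, and the job is handed in when it is done.

```bash
ls; mkdir -p pics
cat > h.py <<'E'
import numpy as np,cv2
from station import r
def cap(n):
    c=r.capture(n); return c
def pts(c):
    z=c["z_map"];K=c["K"];h,w=z.shape
    u,v=np.meshgrid(np.arange(w),np.arange(h))
    P=np.stack([(u-K[0,2])/K[0,0]*z,-(v-K[1,2])/K[1,1]*z,-z],-1)
    T=c["world_from_camera"]; W=P@T[:3,:3].T+T[:3,3]; W[z==0]=np.nan
    return W
def save(c,f): cv2.imwrite("pics/"+f,c["pixels"][:,:,::-1])
E
python3 - <<'E'
from h import *
a=cap("scene");b=cap("top")
print(r.sense()); print(a["K"],a["world_from_camera"],b["world_from_camera"],a.keys())
save(a,"s0.png");save(b,"t0.png"); np.savez("c0.npz",a=pts(a),b=pts(b))
E
```

```text
pics
station.py
steer.py
{'time_s': 0.1, 'joints': array([ 8.40870143e+01,  2.20853441e+01,  3.87589208e-01, -2.34925145e-02,
       -6.84103924e+01, -1.48184740e+01]), 'joint_velocities': array([ 0.03670054, -0.10210569,  0.17959831,  0.07625974,  0.00055227,
       -0.11401016]), 'effort': array([-2.53441085e-04, -3.91692066e+01,  1.87934035e+01,  4.23185930e+00,
        1.34429461e-02, -7.69675762e-05]), 'tcp_pos': array([0.2210262 , 0.5840445 , 0.22158423]), 'ee_rot': array([[ 9.35196294e-01, -3.54129301e-01, -5.73673577e-04],
       [-3.54129747e-01, -9.35194495e-01, -1.83817843e-03],
       [ 1.14456471e-04,  1.92221253e-03, -9.99998146e-01]]), 'wrist_force': array([1.17111178, 0.68552744, 0.10769907]), 'moment': array([ 0.00193711,  0.0372765 , -0.02947837]), 'gripper_force': 0.0, 'gripper_width': 0.9984545693072744}
[[507.23477753   0.         267.73917647]
 [  0.         507.23477753 205.53939719]
 [  0.           0.           1.        ]] [[-0.30345284  0.81752405 -0.48945971 -0.11867497]
 [-0.9527499  -0.25301761  0.16807651  0.20133133]
 [ 0.01356466  0.51733598  0.85567487  1.23056658]
 [ 0.          0.          0.          1.        ]] [[-0.02685977  0.98966584 -0.14085479  0.29760752]
 [-0.9995796  -0.02812902 -0.00702751  0.01088604]
 [-0.01091699  0.14060681  0.99000532  1.59978963]
 [ 0.          0.          0.          1.        ]] dict_keys(['pixels', 'z_map', 'K', 'world_from_camera'])
```

View pics/s0.png

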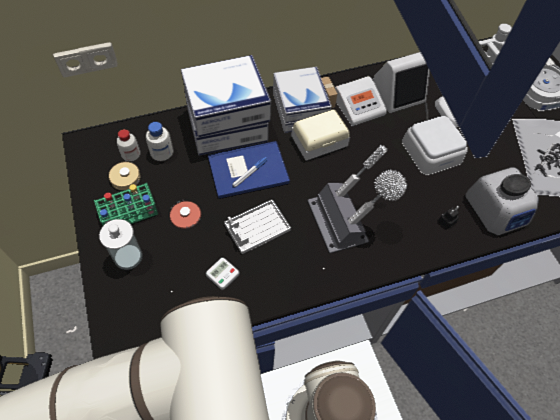

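View pics/t0.png

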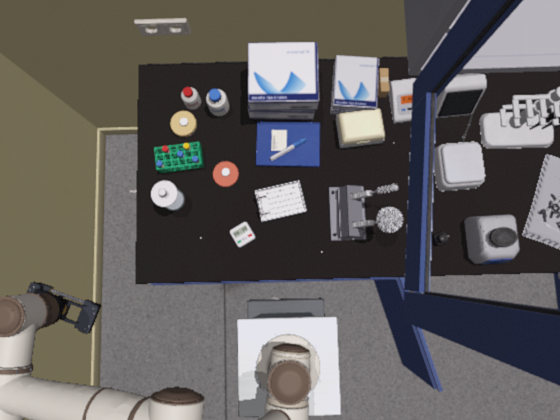

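The scene view shows the jar with its white cover at (118,240), the tray at (258,226), the timer at (222,272) and the red dish at (185,213). The stand is at (340,220), with the wide brush head at (390,185) and the slim one at (375,157). In the top view the knob is at (164,193), the tray at (280,201), the stand at (350,213) and the wide head at (388,220).

Run:
```python
from h import *
d=np.load("c0.npz")
def q(k,n,u0,u1,v0,v1,zlo,zhi):
    W=d[k][v0:v1,u0:u1].reshape(-1,3);W=W[np.isfinite(W).all(1)];W=W[(W[:,2]>zlo)&(W[:,2]<zhi)]
    if len(W): print(k,n,len(W),"mean",W.mean(0).round(4),"min",W.min(0).round(3),"max",W.max(0).round(3))
for k,boxes in {"b":dict(jar=(148,190,178,215),tray=(252,310,178,224),stand=(326,368,182,244),wide=(374,406,204,238),slim=(370,402,180,198),petri=(210,242,160,188),timer=(226,260,218,250)),
 "a":dict(jar=(95,150,215,272),tray=(220,295,198,252),stand=(305,370,180,252),wide=(370,410,165,205),slim=(360,390,143,168),petri=(165,205,198,230),timer=(200,242,255,290))}.items():
    for n,(u0,u1,v0,v1) in boxes.items():
        q(k,n,u0,u1,v0,v1,0.006,0.4)
    q(k,"knobtop",*boxes["jar"],0.155,0.3); q(k,"disc",*boxes["jar"],0.130,0.142)
    q(k,"standtop",*boxes["stand"],0.06,0.08)
    q(k,"traywall",*boxes["tray"],0.03,0.08)
    q(k,"trayrim",*boxes["tray"],0.010,0.025)
```

```text
b jar 781 mean [0.5401 0.3596 0.1119] min [0.493 0.312 0.006] max [0.616 0.449 0.174]
b tray 691 mean [0.528  0.0152 0.0138] min [ 0.452 -0.085  0.006] max [0.607 0.103 0.078]
b stand 1809 mean [ 0.4794 -0.2031  0.0524] min [ 0.384 -0.275  0.006] max [ 0.586 -0.134  0.143]
b wide 563 mean [ 0.4366 -0.2984  0.2067] min [ 0.397 -0.399  0.006] max [ 0.508 -0.261  0.245]
b slim 174 mean [ 0.5316 -0.3009  0.1645] min [ 0.517 -0.387  0.006] max [ 0.589 -0.26   0.242]
b petri 342 mean [0.6256 0.19   0.0102] min [0.578 0.138 0.006] max [0.671 0.242 0.024]
b timer 446 mean [0.4219 0.1384 0.016 ] min [0.375 0.086 0.006] max [0.474 0.192 0.03 ]
b knobtop 52 mean [0.5429 0.3646 0.166 ] min [0.533 0.353 0.157] max [0.554 0.376 0.174]
b disc 442 mean [0.5432 0.3653 0.1366] min [0.505 0.327 0.131] max [0.584 0.405 0.142]
b standtop 697 mean [ 0.4802 -0.2143  0.0702] min [ 0.403 -0.245  0.06 ] max [ 0.564 -0.187  0.08 ]
b traywall 54 mean [0.5159 0.0751 0.0504] min [0.485 0.048 0.03 ] max [0.548 0.088 0.078]
b trayrim 242 mean [0.5273 0.0123 0.0151] min [ 0.452 -0.083  0.01 ] max [0.603 0.093 0.024]
[... 403 characters left out ...]
5  0.1991] min [ 0.514 -0.431  0.006] max [ 0.703 -0.274  0.241]
a petri 382 mean [0.6235 0.1888 0.0094] min [0.578 0.139 0.006] max [0.686 0.231 0.022]
a timer 612 mean [0.4177 0.1381 0.016 ] min [0.378 0.08  0.006] max [0.478 0.2   0.025]
a knobtop 86 mean [0.5393 0.363  0.1641] min [0.53  0.352 0.156] max [0.553 0.375 0.171]
a disc 671 mean [0.5385 0.3628 0.1364] min [0.5   0.324 0.13 ] max [0.584 0.404 0.142]
a standtop 904 mean [ 0.4752 -0.2136  0.0706] min [ 0.399 -0.248  0.06 ] max [ 0.562 -0.188  0.08 ]
a traywall 118 mean [0.5121 0.0752 0.0481] min [0.48  0.046 0.03 ] max [0.546 0.086 0.072]
a trayrim 372 mean [0.5218 0.017  0.0154] min [ 0.46  -0.071  0.01 ] max [0.59  0.093 0.025]
```

```bash
cat >> h.py <<'E'
from scipy.spatial.transform import Rotation as Ro
def Rt(a,yx=-1):
    """tool y = world -x; tool z in the y-z plane, a deg from straight down toward +y"""
    y=np.array([yx,0,0.]);z=np.array([0,np.sin(np.radians(a)),-np.cos(np.radians(a))])
    return np.column_stack([np.cross(y,z),y,z])
def d(p,R=None):
    s=r.sense();A=s["ee_rot"];R=A if R is None else R
    v=A.T@(np.array(p)-s["tcp_pos"]);w=Ro.from_matrix(A.T@R).as_rotvec(degrees=True)
    print(v.round(4),w.round(2),"rows",np.linalg.norm(v)/.05,np.linalg.norm(w)/8.59)
E
python3 - <<'E'
from h import *
d([.541,.364,.25],Rt(0))
E
```

```text
[ 0.3772  0.0925 -0.0282] [ 0.09 -0.07 69.26] rows 7.787432691515688 8.062858255520126
```

```bash
python3 steer.py '[[1,0.377,0.0925,-0.028,0,0,69.3],[1,0.377,0.0925,-0.028,0,0,69.3],[1,0.377,0.0925,-0.028,0,0,69.3],[1,0.377,0.0925,-0.028,0,0,69.3],[1,0.377,0.0925,-0.028,0,0,69.3],[1,0.377,0.0925,-0.028,0,0,69.3],[1,0.377,0.0925,-0.028,0,0,69.3],[1,0.377,0.0925,-0.028,0,0,69.3]]'
python3 - <<'E'
from h import *
print(r.sense()["joints"])
d([.541,.364,.25],Rt(0))
c=cap("wrist");save(c,"w1.png");W=pts(c);np.save("w1.npy",W)
print(c["world_from_camera"])
for lo,hi in [(.155,.175),(.130,.142)]:
    m=(W[...,2]>lo)&(W[...,2]<hi)&(abs(W[...,0]-.541)<.06)&(abs(W[...,1]-.364)<.06)
    v=W[m];u=np.argwhere(m)
    if len(v): print(lo,len(v),v.mean(0),v.min(0),v.max(0),u.mean(0))
E
```

```text
time_s: 0.9
tcp_pos: [0.5428, 0.3625, 0.2502]
ee_rot: [[0.001, -1.0, -0.001], [-1.0, -0.001, -0.001], [0.001, 0.001, -1.0]]
wrist_force: [-0.6, 1.2, 0.2]
gripper_width: 0.996
gripper_force: 0.0
[ 4.79077825e+01  2.39056477e+01  7.32068993e+00  1.11168457e-03
 -7.34661923e+01 -4.78246901e+01]
[-0.0015  0.0018  0.0002] [ 0.03 -0.04  0.08] rows 0.047143997199393356 0.011391119663538785
[[-9.99998531e-01  1.63920298e-03  5.00469289e-04  5.43317756e-01]
 [-1.71371187e-03 -9.60645131e-01 -2.77773280e-01  2.86092567e-01]
 [ 2.54465978e-05 -2.77773730e-01  9.60646529e-01  4.10689080e-01]
 [ 0.00000000e+00  0.00000000e+00  0.00000000e+00  1.00000000e+00]]
0.155 720 [0.5431039  0.36249894 0.16308308] [0.53154212 0.35213709 0.15504522] [0.55438809 0.37548772 0.16626233] [218.35       285.36111111]
0.13 5692 [0.54311208 0.36144359 0.13426805] [0.50366752 0.32438225 0.13020167] [0.5825758  0.40331495 0.13674084] [206.82695011 285.34170766]
```

View pics/w1.png

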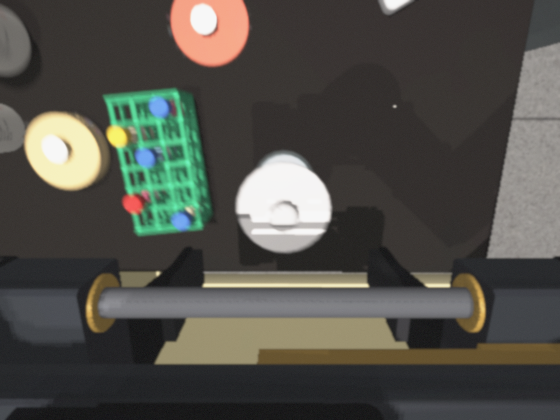

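The wrist view shows the knob at (285,213), centred between the fingers, the rack to its left at (160,160) and the red dish at (210,20). Depth puts the knob at (0.543, 0.3637), with its top at z 0.166 and the disc at 0.136. Next I descend and grasp it.

```bash
python3 steer.py '[[0.7,-0.001,0,0.04,0,0,0],[0.6,-0.001,0,0.08,0,0,0],[0.6,-0.001,0,0.1,0,0,0],[0.6,-0.001,0,0.108,0,0,0],[0,-0.001,0,0.108,0,0,0],[0,-0.001,0,0.108,0,0,0],[0,-0.001,0,0.108,0,0,0],[0,-0.001,0,0.108,0,0,0]]'
python3 steer.py '[[0,0,0,0,0,0,0],[0,0,0,-0.01,0,0,0],[0,0,0,-0.04,0,0,0]]'
python3 - <<'E'
from h import *
d([.49,.245,.03],Rt(0))
E
```

```text
time_s: 1.75
tcp_pos: [0.5415, 0.3662, 0.1441]
ee_rot: [[0.009, -1.0, 0.002], [-1.0, -0.009, 0.002], [-0.002, -0.002, -1.0]]
wrist_force: [-0.1, -1.5, -0.7]
gripper_width: 0.358
gripper_force: 0.0
time_s: 2.05
tcp_pos: [0.5391, 0.3641, 0.1798]
ee_rot: [[0.008, -1.0, -0.006], [-1.0, -0.008, -0.005], [0.005, 0.007, -1.0]]
wrist_force: [0.6, 0.4, -1.4]
gripper_width: 0.266
gripper_force: 30.0
[0.118  0.0491 0.1507] [ 0.37 -0.29  0.48] rows 3.952442914905847 0.07808484502296242
```

```bash
python3 steer.py '[[0,0.04,0.017,-0.02,0,0,0.4],[0,0.085,0.035,-0.02,0,0,0.4],[0,0.118,0.049,0.01,0,0,0.4],[0,0.118,0.049,0.055,0,0,0.4],[0,0.118,0.049,0.1,0,0,0.4],[0,0.118,0.049,0.135,0,0,0.4],[0,0.118,0.049,0.15,0,0,0.4],[0,0.118,0.049,0.155,0,0,0.4]]'
python3 steer.py '[[0,0,0,0,0,0,0],[0,0,0,0.004,0,0,0]]'
python3 steer.py '[[0,0,0,0.003,0,0,0],[0,0,0,0.006,0,0,0],[0,0,0,0.006,0,0,0]]'
python3 -c "
from h import *
d([.49,.245,.0175],Rt(0))"
```

```text
time_s: 2.85
tcp_pos: [0.4922, 0.2463, 0.0259]
ee_rot: [[0.002, -1.0, -0.003], [-1.0, -0.002, -0.003], [0.003, 0.003, -1.0]]
wrist_force: [-0.5, -0.1, -1.1]
gripper_width: 0.265
gripper_force: 30.0
time_s: 3.05
tcp_pos: [0.4944, 0.2482, 0.0253]
ee_rot: [[0.003, -1.0, 0.003], [-1.0, -0.003, 0.002], [-0.002, -0.003, -1.0]]
wrist_force: [1.1, -0.1, -0.7]
gripper_width: 0.269
gripper_force: 30.0
time_s: 3.35
tcp_pos: [0.4936, 0.2476, 0.0186]
ee_rot: [[0.003, -1.0, 0.001], [-1.0, -0.003, 0.001], [-0.001, -0.001, -1.0]]
wrist_force: [-1.0, -1.0, 3.3]
gripper_width: 0.265
gripper_force: 30.0
[0.0026 0.0037 0.0011] [-0.08  0.05  0.15] rows 0.09214809795655504 0.020751099854038703
```

```bash
python3 steer.py '[[0,0,0,0.001,0,0,0],[0.5,0,0,0.001,0,0,0],[0.5,0,0,0.001,0,0,0],[0.5,0,0,0.001,0,0,0],[0.6,0,0,-0.03,0,0,0],[0.6,0,0,-0.08,0,0,0],[0.6,0,0,-0.13,0,0,0],[0.6,0,0,-0.18,0,0,0]]'
python3 - <<'E'
from h import *
a=cap("scene");b=cap("top");c=cap("wrist");save(c,"w2.png")
for n,x in (("s",a),("t",b),("w",c)):
    W=pts(x);np.save("p_%s2.npy"%n,W)
    for nm,cx,cy,lo,hi in [("cover",.49,.245,.006,.014),("coverknob",.49,.245,.03,.045),("jar",.543,.364,.1,.14)]:
        m=(W[...,2]>lo)&(W[...,2]<hi)&(abs(W[...,0]-cx)<.06)&(abs(W[...,1]-cy)<.06);v=W[m]
        if len(v)>3: print(n,nm,len(v),v.mean(0).round(4),((v.min(0)+v.max(0))/2).round(4),v.max(0).round(4))
# tray & brush from both: wide head fit
    for nm,lo,box in [("wall",.03,(.44,.6,.05,.12)),]:
        m=(W[...,2]>lo)&(W[...,0]>box[0])&(W[...,0]<box[1])&(W[...,1]>box[2])&(W[...,1]<box[3])&(W[...,2]<.08);v=W[m]
        if len(v)>5:
            print(n,nm,len(v),v.mean(0).round(4),v.min(0).round(3),v.max(0).round(3))
            if n!="w": print(v[np.argsort(v[:,0])][:, :].round(3)[::6].tolist())
E
```

```text
time_s: 4.15
tcp_pos: [0.4928, 0.2468, 0.1992]
ee_rot: [[0.002, -1.0, -0.0], [-1.0, -0.002, -0.0], [0.0, 0.0, -1.0]]
wrist_force: [1.4, 0.6, -0.8]
gripper_width: 0.596
gripper_force: 0.0
s cover 79 [0.465  0.2658 0.0099] [0.4634 0.2639 0.01  ] [0.4883 0.305  0.0139]
s jar 114 [0.5115 0.3776 0.1179] [0.5174 0.376  0.1177] [0.5312 0.3985 0.1347]
t cover 234 [0.4933 0.2325 0.0101] [0.4897 0.2365 0.01  ] [0.5492 0.2863 0.014 ]
t coverknob 28 [0.4948 0.2438 0.0398] [0.495  0.2457 0.0382] [0.5066 0.2553 0.0445]
t wall 51 [0.5163 0.0761 0.0504] [0.484 0.051 0.03 ] [0.548 0.087 0.076]
[[0.484, 0.074, 0.046], [0.489, 0.064, 0.034], [0.492, 0.061, 0.033], [0.508, 0.08, 0.043], [0.518, 0.08, 0.039], [0.526, 0.079, 0.048], [0.533, 0.084, 0.069], [0.542, 0.084, 0.075], [0.546, 0.084, 0.067]]
w cover 3687 [0.4938 0.2437 0.0092] [0.4939 0.2454 0.009 ] [0.5331 0.2851 0.0118]
w coverknob 426 [0.4939 0.2444 0.0382] [0.4939 0.2454 0.0359] [0.5051 0.2571 0.0414]
w jar 429 [0.5142 0.3498 0.1211] [0.5385 0.3592 0.1152] [0.5707 0.3852 0.1301]
w wall 386 [0.5296 0.0829 0.042 ] [0.498 0.077 0.03 ] [0.547 0.086 0.063]
```

```bash
python3 steer.py '[[0.6,0.227,-0.02,-0.1,0,0,0],[0.6,0.227,-0.02,-0.1,0,0,0],[0.6,0.227,-0.02,-0.1,0,0,0],[0.6,0.227,-0.02,-0.1,0,0,0],[0.6,0.227,-0.02,-0.1,0,0,0],[0.6,0.227,-0.02,-0.1,0,0,0]]'
python3 - <<'E'
from h import *
c=cap("wrist");save(c,"w3.png");W=pts(c);np.save("w3.npy",W)
m=(W[...,2]>.012)&(W[...,2]<.02)&(W[...,0]>.42)&(W[...,0]<.64)&(W[...,1]<.1)&(W[...,1]>-.1)
v=W[m][:,:2].astype(np.float32); print("rim",len(v),cv2.minAreaRect(v))
m=(W[...,2]>.03)&(W[...,2]<.09)&(W[...,0]>.42)&(W[...,0]<.64)&(W[...,1]<.13)&(W[...,1]>.03)
v=W[m];print("wall",len(v),v.mean(0),v.min(0),v.max(0))
for x in np.arange(v[:,0].min(),v[:,0].max(),.004):
    k=v[(abs(v[:,0]-x-.002)<.002)]
    if len(k): print(round(x+.002,4),"ztop",k[:,2].max().round(4),"y",k[k[:,2]>k[:,2].max()-.006][:,1].mean().round(4))
E
```

```text
time_s: 4.9
tcp_pos: [0.5144, 0.0162, 0.2991]
ee_rot: [[-0.004, -1.0, 0.003], [-1.0, 0.004, -0.0], [0.0, -0.003, -1.0]]
wrist_force: [0.1, 0.2, -0.4]
gripper_width: 0.604
gripper_force: 0.0
rim 836 ((0.5284021496772766, 0.010259166359901428), (0.10413675755262375, 0.1497403234243393), 11.531371116638184)
wall 482 [0.51514086 0.07521125 0.04931956] [0.48230207 0.04555092 0.03011443] [0.54764528 0.08561588 0.06927589]
0.4843 ztop 0.0651 y 0.0703
0.4883 ztop 0.068 y 0.0708
0.4923 ztop 0.0689 y 0.0714
0.4963 ztop 0.0659 y 0.0721
0.5003 ztop 0.0571 y 0.0731
0.5043 ztop 0.0471 y 0.0743
0.5083 ztop 0.0408 y 0.0749
0.5123 ztop 0.0409 y 0.0757
0.5163 ztop 0.0407 y 0.0765
0.5203 ztop 0.0412 y 0.0773
0.5243 ztop 0.0411 y 0.0785
0.5283 ztop 0.056 y 0.0795
0.5323 ztop 0.0641 y 0.0803
0.5363 ztop 0.0685 y 0.0807
0.5403 ztop 0.0693 y 0.0814
0.5443 ztop 0.0667 y 0.0819
0.5483 ztop 0.0637 y 0.083
```

View pics/w3.png

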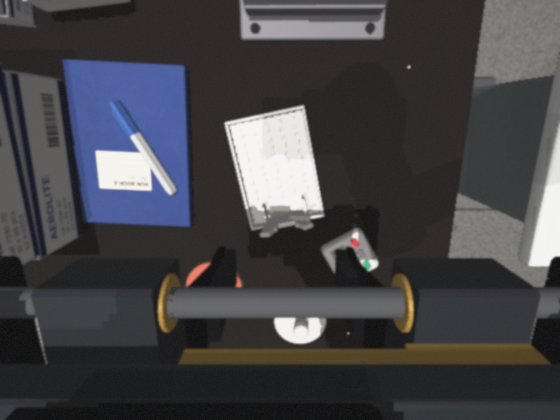

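The tray is at (275,170) in the wrist view. Its notch is at (287,215) and it is yawed about 11°. The timer is at (350,250), the cover at (300,323), and the stand's foot is at the top. Next is a tilted view of the stand.

```bash
python3 -c "
from h import *
d([.44,-.04,.23],Rt(-50))"
```

```text
[0.0583 0.0735 0.0674] [ 5.000e-02  5.002e+01 -1.400e-01] rows 2.3098878424539766 5.823500844983776
```

```bash
python3 steer.py '[[0.6,0.058,0.074,0.067,0,50,0],[0.6,0.058,0.074,0.067,0,50,0],[0.6,0.058,0.074,0.067,0,50,0],[0.6,0.058,0.074,0.067,0,50,0],[0.6,0.058,0.074,0.067,0,50,0],[0.6,0.058,0.074,0.067,0,50,0],[0.6,0.058,0.074,0.067,0,50,0]]'
python3 - <<'E'
from h import *
print(r.sense()["joints"].round(1))
c=cap("wrist");save(c,"w4.png");W=pts(c);np.save("w4.npy",W)
print(c["world_from_camera"].round(3))
np.save("w4rgb.npy",c["pixels"])
E
```

```text
time_s: 5.65
tcp_pos: [0.4387, -0.0368, 0.2274]
ee_rot: [[0.01, -1.0, 0.0], [-0.638, -0.007, -0.77], [0.77, 0.008, -0.638]]
wrist_force: [-0.4, 0.1, -0.1]
gripper_width: 0.599
gripper_force: 0.0
[ 39.7  14.3 -39.9  37.5 -76.7 -61.9]
[[-1.     0.01   0.002  0.44 ]
 [-0.007 -0.827  0.562  0.039]
 [ 0.007  0.562  0.827  0.388]
 [ 0.     0.     0.     1.   ]]
```

View pics/w4.png

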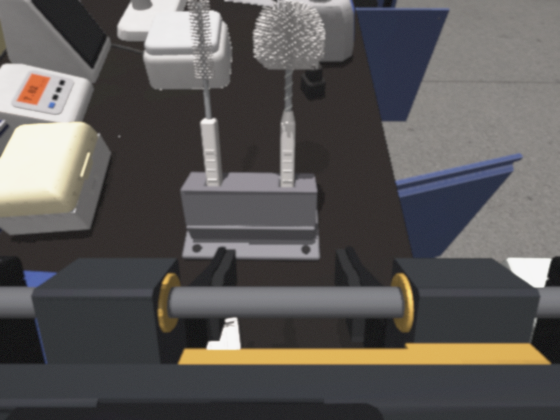

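The wide brush's handle runs from (288,112) to (288,186), with its head at (288,35). The slim handle is at (212,152). The block's top edge is at row 186.

Run:
```python
from h import *
W=np.load("w4.npy")
for n,u0,u1 in (("wide",276,300),("slim",198,224)):
    for v in range(114,186,8):
        p=W[v-1:v+2,u0:u1].reshape(-1,3);p=p[np.isfinite(p).all(1)]
        p=p[(p[:,1]>np.nanmax(p[:,1])-.012)&(p[:,2]>.05)]
        if len(p):print(n,v,len(p),"x",p[:,0].min().round(4),p[:,0].max().round(4),"med",np.median(p,0).round(4))
p=W[170:192,185:318].reshape(-1,3);p=p[np.isfinite(p).all(1)&(p[:,2]>.055)&(p[:,2]<.078)]
print(p.min(0),p.max(0)); print(W[180:192,250].round(3).tolist(),W[180:192,195].round(3).tolist(),W[180:192,310].round(3).tolist())
h=W[0:75,250:328].reshape(-1,3);h=h[np.isfinite(h).all(1)&(h[:,2]>.14)&(h[:,1]>-.36)];print("head",len(h),h.mean(0),h.min(0),h.max(0))
q=W[80:108,284:294].reshape(-1,3);q=q[np.isfinite(q).all(1)&(q[:,2]>.14)];print("stem",q.mean(0))
```

```text
wide 114 32 x 0.4313 0.4426 med [ 0.437  -0.2618  0.1411]
wide 122 41 x 0.43 0.4448 med [ 0.4369 -0.2539  0.1362]
wide 130 41 x 0.43 0.4447 med [ 0.4368 -0.2482  0.1299]
wide 138 42 x 0.4298 0.4447 med [ 0.4373 -0.244   0.1219]
wide 146 42 x 0.4296 0.4446 med [ 0.4371 -0.2393  0.1141]
wide 154 42 x 0.4294 0.4446 med [ 0.437  -0.2347  0.1054]
wide 162 40 x 0.4292 0.4446 med [ 0.4375 -0.2298  0.0972]
wide 170 39 x 0.4302 0.4445 med [ 0.4374 -0.2252  0.0885]
wide 178 40 x 0.4259 0.4445 med [ 0.4372 -0.2201  0.0796]
slim 114 16 x 0.5241 0.5295 med [ 0.5268 -0.2628  0.1389]
slim 122 47 x 0.5189 0.5343 med [ 0.5254 -0.2528  0.1361]
slim 130 47 x 0.5187 0.5351 med [ 0.5254 -0.2478  0.1288]
slim 138 48 x 0.5191 0.535 med [ 0.5252 -0.2434  0.121 ]
slim 146 48 x 0.519 0.5349 med [ 0.5256 -0.239   0.113 ]
slim 154 48 x 0.5187 0.5341 med [ 0.5252 -0.2341  0.105 ]
slim 162 47 x 0.519 0.5341 med [ 0.5254 -0.2296  0.0962]
slim 170 45 x 0.519 0.5338 med [ 0.5253 -0.2245  0.0877]
slim 178 55 x 0.519 0.5478 med [ 0.527  -0.2204  0.0782]
[ 0.40221583 -0.24893913  0.05554844] [ 0.56224953 -0.20055481  0
[... 334 characters left out ...]
224, 0.068], [0.55, -0.221, 0.07], [0.549, -0.218, 0.071], [0.549, -0.217, 0.071], [0.548, -0.213, 0.074], [0.547, -0.211, 0.074], [0.546, -0.208, 0.077], [0.546, -0.206, 0.077], [0.546, -0.204, 0.078], [0.545, -0.201, 0.08], [0.545, -0.201, 0.077]] [[0.408, -0.229, 0.066], [0.409, -0.227, 0.067], [0.409, -0.225, 0.067], [0.409, -0.222, 0.068], [0.409, -0.218, 0.072], [0.409, -0.217, 0.071], [0.409, -0.214, 0.073], [0.409, -0.212, 0.073], [0.41, -0.21, 0.074], [0.41, -0.206, 0.077], [0.41, -0.204, 0.078], [0.41, -0.201, 0.079]]
head 4082 [ 0.43703713 -0.28713903  0.21363162] [ 0.40061826 -0.32789097  0.17608899] [ 0.47353637 -0.26182275  0.24195514]
stem [ 0.43714536 -0.27327481  0.15890099]
```

```bash
python3 -c "
from h import *
R=Rt(-62);g=np.array([.4372,-.2489,.1087])+.019*R[:,2]
print(g);d(g-.08*R[:,2],R)"
```

```text
[ 0.4372     -0.265676    0.09978004]
[0.0314 0.002  0.1796] [-0.06 11.86  0.44] rows 3.6465810774968 1.3820967105806368
```

```bash
python3 steer.py '[[0.5,0.008,0.002,0.045,0,8,0.4],[0.5,0.031,0.002,0.09,0,11.9,0.4],[0.5,0.031,0.002,0.135,0,11.9,0.4],[0.5,0.031,0.002,0.17,0,11.9,0.4],[0.5,0.031,0.002,0.18,0,11.9,0.4],[0.5,0.031,0.002,0.18,0,11.9,0.4]]'; python3 -c "
from h import *
print(r.sense()['joints'].round(1))
R=Rt(-62);g=np.array([.4372,-.2489,.1087])+.019*R[:,2]
d(g,R)"
```

```text
time_s: 6.3
tcp_pos: [0.4365, -0.1977, 0.138]
ee_rot: [[-0.006, -1.0, -0.004], [-0.472, 0.006, -0.882], [0.882, -0.004, -0.472]]
wrist_force: [-0.0, -0.0, 0.8]
gripper_width: 0.502
gripper_force: 0.0
[ 16.9  23.9 -57.4  68.7 -64.7 -81.1]
[-0.0017 -0.001   0.078 ] [ 0.22  0.15 -0.37] rows 1.5605997521528372 0.05266027397445195
```

```bash
python3 steer.py '[[0.5,-0.0017,-0.001,0.03,0,0,0],[0.5,-0.0017,-0.001,0.06,0,0,0],[0.5,-0.0017,-0.001,0.078,0,0,0],[0.5,-0.0017,-0.001,0.078,0,0,0],[0,-0.0017,-0.001,0.078,0,0,0],[0,-0.0017,-0.001,0.078,0,0,0],[0,-0.0017,-0.001,0.078,0,0,0],[0,-0.0017,-0.001,0.078,0,0,0]]'; python3 steer.py '[[0,0,0,0,0,0,0]]'
python3 -c "
from h import *
R=Rt(-62);g=np.array([.4372,-.2489,.1087])+.019*R[:,2]
d(g,R)
b=np.array([0,-.477,.879]);d(r.sense()['tcp_pos']+.06*b)"
```

```text
time_s: 7.1
tcp_pos: [0.4396, -0.263, 0.1008]
ee_rot: [[-0.006, -1.0, 0.003], [-0.471, 0.0, -0.882], [0.882, -0.007, -0.471]]
wrist_force: [-1.0, 0.1, 0.6]
gripper_width: 0.222
gripper_force: 0.7
time_s: 7.2
tcp_pos: [0.4388, -0.2634, 0.1007]
ee_rot: [[-0.005, -1.0, 0.002], [-0.47, 0.001, -0.882], [0.882, -0.005, -0.47]]
wrist_force: [-1.8, 2.4, 2.5]
gripper_width: 0.185
gripper_force: 30.0
[0.0003 0.0016 0.0024] [-0.09  0.06 -0.27] rows 0.05881979671119213 0.033569994818841445
[ 0.06   -0.0003  0.0005] [0. 0. 0.] rows 1.2001019956653687 0.0
```

```bash
python3 steer.py '[[0,0.012,0,0,0,0,0],[0,0.03,0,0,0,0,0],[0,0.05,0,0,0,0,0],[0,0.075,0,0,0,0,0],[0,0.1,0,-0.01,0,0,0],[0,0.1,0,-0.01,0,0,0]]'; python3 -c "
from h import *
c=cap('wrist');save(c,'w5.png');W=pts(c);np.save('w5.npy',W);print(r.sense()['wrist_force'],r.sense()['moment'])
"
```

```text
time_s: 7.8
tcp_pos: [0.4393, -0.3021, 0.1959]
ee_rot: [[-0.012, -1.0, 0.004], [-0.471, 0.002, -0.882], [0.882, -0.012, -0.471]]
wrist_force: [-0.1, 0.6, -1.5]
gripper_width: 0.187
gripper_force: 30.0
[ 0.64718533 -0.03837609 -2.16030939] [ 2.21773209 -0.07413416 -0.04471123]
```

View pics/w5.png

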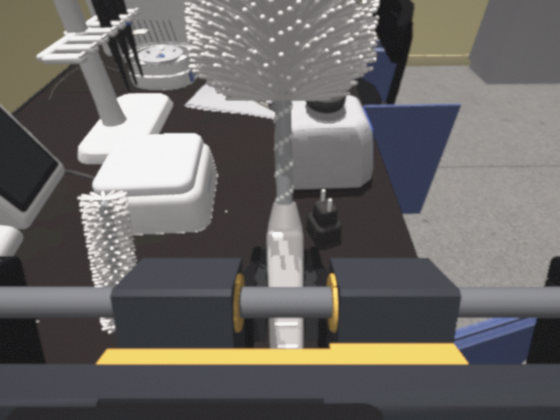

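The brush is out of the stand and held between the fingers, its handle at (286,250) and its head at (285,50). The slim brush is still in the stand at (110,255). I now measure the brush's pose in the tool frame.

Run:
```python
from h import *
W=np.load("w5.npy");s=r.sense();A=s["ee_rot"];t=s["tcp_pos"]
L=(W-t)@A
for v in range(110,350,12):
    p=L[v-1:v+2,262:310].reshape(-1,3);p=p[np.isfinite(p).all(1)&(abs(p[:,1])<.03)&(p[:,2]<.03)&(p[:,2]>-.08)]
    if len(p)>3: print(v,len(p),np.median(p,0).round(4),p[:,1].min().round(4),p[:,1].max().round(4))
h=L[0:110,180:390].reshape(-1,3);h=h[np.isfinite(h).all(1)&(h[:,0]<.2)&(abs(h[:,2])<.08)]
print(len(h),h.min(0),h.max(0),h.mean(0))
```

```text
110 51 [ 0.0788 -0.0014 -0.019 ] -0.0048 0.0019
122 53 [ 0.074  -0.0014 -0.0182] -0.0053 0.0019
134 52 [ 0.0692 -0.001  -0.0187] -0.0044 0.0028
146 50 [ 0.0643 -0.0015 -0.0188] -0.0049 0.0019
158 49 [ 0.0592 -0.0011 -0.0188] -0.0046 0.0024
170 48 [ 0.0542 -0.0013 -0.0193] -0.0046 0.0019
182 45 [ 0.0489 -0.0011 -0.019 ] -0.0042 0.002
194 48 [ 0.0436 -0.0009 -0.0193] -0.0043 0.0024
206 72 [ 0.0383 -0.0009 -0.0202] -0.0062 0.0042
218 90 [ 0.0333 -0.0009 -0.0215] -0.0076 0.0056
230 104 [ 0.0287 -0.0007 -0.0242] -0.0085 0.007
242 107 [ 0.0242 -0.0012 -0.0272] -0.0087 0.0066
254 144 [ 0.0184 -0.0005 -0.0271] -0.0126 0.0113
266 144 [ 0.0128 -0.0005 -0.0271] -0.0115 0.0104
278 144 [ 0.0075 -0.0006 -0.0277] -0.0107 0.0096
326 132 [-0.0164 -0.0004 -0.0286] -0.0098 0.0087
338 125 [-0.0231 -0.0004 -0.0282] -0.0099 0.0087
17639 [ 0.0791503  -0.03855828 -0.05364802] [0.11982148 0.03528563 0.00166179] [ 0.09893428 -0.00175236 -0.03440226]
```

Run:
```python
from h import *
s=r.sense();A=s["ee_rot"];t=s["tcp_pos"]
o=np.array([.4388,-.2634,.1007]);Rg=Rt(-62)
sets=[("w4",(np.load("w4.npy")-o)@Rg)]
z=np.load("c0.npz");sets+=[("s0",(z["a"]-o)@Rg),("t0",(z["b"]-o)@Rg)]
for n in("scene","top"): sets.append((n,(pts(cap(n))-t)@A))
for n,L in sets:
    L=L.reshape(-1,3);L=L[np.isfinite(L).all(1)]
    h=L[(L[:,0]>.05)&(L[:,0]<.2)&(np.hypot(L[:,1],L[:,2]+.019)<.05)]
    print(n,len(h),end=" ")
    rr=np.hypot(h[:,1],h[:,2]+.019);wide=h[rr>.028]
    if len(wide): print("wide x",np.percentile(wide[:,0],[1,50,99]).round(4),"all x",np.percentile(h[:,0],[1,99,100]).round(4),"y",h[:,1].min().round(4),h[:,1].max().round(4),"z",h[:,2].min().round(4))
```

```text
w4 4248 wide x [0.0874 0.108  0.1301] all x [0.0567 0.1404 0.143 ] y -0.0347 0.0382 z -0.0535
s0 714 wide x [0.0919 0.1143 0.1378] all x [0.059  0.1438 0.146 ] y -0.0318 0.0406 z -0.053
t0 522 wide x [0.0896 0.1146 0.1366] all x [0.0875 0.1438 0.1491] y -0.0354 0.0376 z -0.0575
scene 713 wide x [0.0928 0.1142 0.135 ] all x [0.0896 0.1436 0.1459] y -0.0373 0.0359 z -0.0527
top 187 wide x [0.0912 0.1052 0.1254] all x [0.0519 0.1237 0.1276] y -0.0386 0.0316 z -0.0554
```

```bash
cat >> h.py <<'E'
cy,sy=np.cos(np.radians(11.3)),np.sin(np.radians(11.3))
T=np.array([sy,-cy,0]);N=np.array([cy,sy,0]);NOTCH=np.array([.5151,.077,.0527])
def Rl(e): # tool x along tray x, e deg nose down
    x=np.cos(np.radians(e))*T-np.sin(np.radians(e))*np.array([0,0,1]);return np.column_stack([x,-N,np.cross(x,-N)])
E
python3 steer.py '[[0,0.005,0,-0.045,0,0,0],[0,0.005,0,-0.09,0,0,0],[0,0,0,-0.135,0,-8,0],[0,-0.01,0,-0.18,0,-16,0],[0,-0.02,0,-0.225,0,-24,0],[0,-0.03,0,-0.265,0,-32,0],[0,-0.03,0,-0.265,0,-40,0],[0,-0.03,0,-0.265,0,-40,0]]'
python3 - <<'E'
from h import *
b=np.cos(np.radians(12))*T-np.sin(np.radians(12))*np.array([0,0,1])
R=Rl(10);g=NOTCH-.021*b+.0168*R[:,2]
print(g);d(g+[0,0,.08],R);print(r.sense()["joints"].round(1))
E
```

```text
time_s: 8.75
tcp_pos: [0.4391, -0.0535, 0.293]
ee_rot: [[-0.006, -1.0, 0.008], [-0.929, 0.003, -0.369], [0.369, -0.009, -0.929]]
wrist_force: [-0.0, 0.0, -0.6]
gripper_width: 0.181
gripper_force: 30.0
[0.51050342 0.10000364 0.04052138]
[-0.2068 -0.0693  0.1041] [  0.64 -31.62 -11.61] rows 4.833519493450143 3.922512286650578
[ 27.7   1.6 -26.2  20.2 -73.3 -35.7]
```

```bash
python3 steer.py '[[0,-0.04,-0.014,0.02,0.6,-8,-3],[0,-0.08,-0.028,0.04,0.6,-16,-6],[0,-0.12,-0.042,0.06,0.6,-24,-9],[0,-0.16,-0.056,0.08,0.6,-31.6,-11.6],[0,-0.2,-0.069,0.1,0.6,-31.6,-11.6],[0,-0.207,-0.069,0.104,0.6,-31.6,-11.6],[0,-0.207,-0.069,0.104,0.6,-31.6,-11.6]]'
python3 - <<'E'
from h import *
b=np.cos(np.radians(12))*T-np.sin(np.radians(12))*np.array([0,0,1])
R=Rl(10);g=NOTCH-.021*b+.0168*R[:,2]
d(g+[0,0,.02],R);d(g,R)
c=cap("wrist");save(c,"w6.png");np.save("w6.npy",pts(c))
s=r.sense();L=(np.load("w6.npy")-s["tcp_pos"])@s["ee_rot"]
L=L.reshape(-1,3);L=L[np.isfinite(L).all(1)]
for x in np.arange(-.03,.09,.008):
    p=L[(abs(L[:,0]-x)<.003)&(abs(L[:,1])<.012)&(abs(L[:,2]+.02)<.02)]
    if len(p):print(x.round(3),len(p),np.median(p,0).round(4))
E
```

```text
time_s: 9.45
tcp_pos: [0.5062, 0.0982, 0.1148]
ee_rot: [[0.192, -0.98, -0.047], [-0.967, -0.197, 0.161], [-0.167, 0.015, -0.986]]
wrist_force: [0.2, -0.5, -0.3]
gripper_width: 0.183
gripper_force: 30.0
[ 0.0082 -0.0054  0.0536] [ 0.84 -0.36 -0.05] rows 1.0890923129611667 0.10700780121418622
[ 0.0115 -0.0057  0.0733] [ 0.84 -0.36 -0.05] rows 1.4880158051016437 0.10700780121418622
-0.03 76 [-0.0276  0.0003 -0.0251]
-0.022 366 [-0.022   0.0008 -0.025 ]
-0.014 321 [-0.0143  0.0008 -0.025 ]
-0.006 16 [-0.0071 -0.0073 -0.0353]
0.002 116 [ 0.0042  0.0003 -0.024 ]
0.01 1012 [ 0.0102 -0.001  -0.0241]
0.018 459 [ 0.018   0.0004 -0.024 ]
0.026 539 [ 0.0263  0.0004 -0.0236]
0.034 412 [ 0.0338  0.0004 -0.018 ]
0.042 249 [ 0.0413  0.0004 -0.0157]
0.05 213 [ 0.0501  0.0004 -0.0154]
0.058 236 [ 0.058   0.0004 -0.0152]
0.066 240 [ 0.066  0.    -0.015]
0.074 250 [ 0.0741  0.     -0.0145]
0.082 541 [ 0.0837  0.0004 -0.0159]
```

View pics/w6.png

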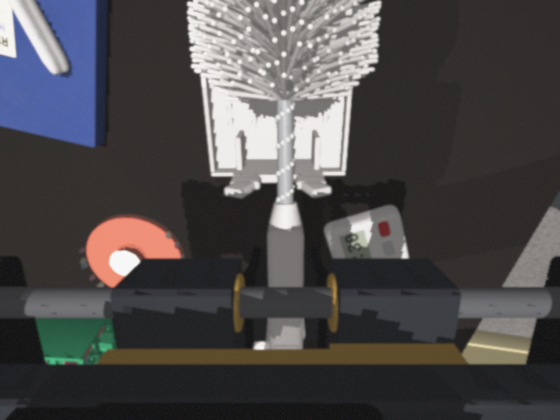

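The head is over the pan, the stem is lined up with the notch at (278,185), and the timer at (370,235) is clear. I lower the brush.

```bash
python3 steer.py '[[0,0.004,-0.003,0.025,0.8,0,0],[0,0.008,-0.0055,0.045,0.8,0,0],[0,0.0085,-0.0055,0.055,0.8,0,0],[0,0.0085,-0.0055,0.055,0.8,0,0]]'
python3 - <<'E'
from h import *
b=np.cos(np.radians(12))*T-np.sin(np.radians(12))*np.array([0,0,1])
R=Rl(10);g=NOTCH-.021*b+.0168*R[:,2]
d(g,R)
E
```

```text
time_s: 9.9
tcp_pos: [0.5126, 0.1004, 0.0623]
ee_rot: [[0.193, -0.981, -0.027], [-0.967, -0.194, 0.168], [-0.17, -0.007, -0.985]]
wrist_force: [-0.6, 0.1, -1.1]
gripper_width: 0.184
gripper_force: 30.0
[0.0037 0.0023 0.0215] [-0.39 -0.24 -0.03] rows 0.4386599398578561 0.05288924161719437
```

```bash
python3 steer.py '[[0,0.002,0.0015,0.006,0,0,0],[0,0.0025,0.002,0.012,0,0,0],[0,0.003,0.002,0.016,0,0,0],[0,0.003,0.002,0.018,0,0,0],[0,0.003,0.002,0.018,0,0,0]]'
python3 - <<'E'
from h import *
b=np.cos(np.radians(12))*T-np.sin(np.radians(12))*np.array([0,0,1])
R=Rl(10);g=NOTCH-.021*b+.0168*R[:,2]
d(g,R)
print(r.sense()["wrist_force"],r.sense()["moment"])
W=pts(cap("wrist")).reshape(-1,3);W=W[np.isfinite(W).all(1)]
# handle upper face along tray axis
q=(W-NOTCH);a=q@T;l=q@N
for x in np.arange(-.07,.02,.01):
    p=W[(abs(a-x)<.003)&(abs(l)<.016)&(W[:,2]>.045)&(W[:,2]<.09)]
    if len(p)>5:print(x.round(3),len(p),"z",np.percentile(p[:,2],90).round(4),"lat",((p-NOTCH)@N).mean().round(4))
E
```

```text
time_s: 10.4
tcp_pos: [0.5117, 0.1007, 0.0442]
ee_rot: [[0.193, -0.981, -0.025], [-0.966, -0.194, 0.169], [-0.17, -0.008, -0.985]]
wrist_force: [-0.7, -0.3, -1.1]
gripper_width: 0.18
gripper_force: 30.0
[0.0011 0.0013 0.0036] [-0.49 -0.2  -0.  ] rows 0.0793987243018204 0.06166398778302306
[-0.65467733 -0.34543529 -1.13482612] [-0.23571966 -0.06956434  0.03191294]
-0.05 24 z 0.0758 lat 0.0009
-0.04 384 z 0.0752 lat 0.0011
-0.03 120 z 0.0739 lat 0.0011
-0.02 39 z 0.0894 lat 0.0014
-0.01 1502 z 0.0749 lat -0.0002
0.0 777 z 0.0671 lat 0.0012
0.01 634 z 0.0645 lat 0.0014
```

```bash
python3 steer.py '[[0,0.001,0.001,0.002,0,0,0],[0,0.001,0.001,0.0035,0,0,0],[0,0.001,0.001,0.0035,0,0,0],[0.4,0.001,0.001,0.0035,0,0,0],[0.4,0.001,0.001,0.0035,0,0,0],[0.4,0.001,0.001,0.0035,0,0,0],[0.4,0.001,0.001,0.0035,0,0,0]]'
python3 - <<'E'
from h import *
W=pts(cap("wrist")).reshape(-1,3);W=W[np.isfinite(W).all(1)]
q=(W-NOTCH);a=q@T;l=q@N
for x in np.arange(-.07,.05,.01):
    p=W[(abs(a-x)<.003)&(abs(l)<.012)&(W[:,2]>.035)&(W[:,2]<.08)]
    if len(p)>5:print(x.round(3),len(p),"z",np.percentile(p[:,2],90).round(4),"lat",((p-NOTCH)@N).mean().round(4))
E
```

```text
time_s: 11.15
tcp_pos: [0.511, 0.1002, 0.0409]
ee_rot: [[0.193, -0.981, -0.024], [-0.966, -0.194, 0.169], [-0.17, -0.009, -0.985]]
wrist_force: [-0.4, 0.0, -0.3]
gripper_width: 0.385
gripper_force: 0.0
-0.05 37 z 0.0721 lat 0.0009
-0.04 382 z 0.0715 lat 0.0003
-0.03 113 z 0.0701 lat 0.0003
-0.01 440 z 0.0654 lat 0.0006
0.0 662 z 0.0633 lat 0.0004
0.01 649 z 0.0608 lat 0.0007
0.02 279 z 0.0531 lat 0.0009
0.03 228 z 0.0495 lat 0.0011
0.04 235 z 0.0476 lat 0.0011
```

The brush rests in the notch at a 12° slope and is let go. I regrasp it nearer the butt with the tool tilted.

```bash
cat >> h.py <<'E'
b12=np.cos(np.radians(12))*T-np.sin(np.radians(12))*np.array([0,0,1])
RG=Rl(-28);GT=NOTCH+[0,0,-.001]-.054*b12+.019*RG[:,2]
E
python3 steer.py '[[0.4,0,0,-0.03,0,0,0],[0.4,0,0,-0.07,0,0,0],[0.4,0,0,-0.09,0,0,0]]'
python3 -c "
from h import *
print(GT);d(GT-.06*RG[:,2],RG)"
```

```text
time_s: 11.5
tcp_pos: [0.5146, 0.0848, 0.1325]
ee_rot: [[0.194, -0.981, -0.02], [-0.966, -0.195, 0.169], [-0.17, -0.013, -0.985]]
wrist_force: [0.6, 1.2, 0.5]
gripper_width: 0.402
gripper_force: 0.0
[0.50649796 0.12004899 0.04615123]
[-0.0577  0.0016  0.0438] [-0.76 37.78 -0.19] rows 1.4491264917115254 4.399462205488058
```

```bash
python3 steer.py '[[0.4,-0.02,0.001,0,-0.8,8,0],[0.4,-0.04,0.002,0.01,-0.8,16,0],[0.4,-0.058,0.0016,0.025,-0.8,24,0],[0.4,-0.058,0.0016,0.04,-0.8,32,0],[0.4,-0.058,0.0016,0.044,-0.8,37.8,0],[0.4,-0.058,0.0016,0.044,-0.8,37.8,0]]'
python3 - <<'E'
from h import *
d(GT,RG);print(r.sense()["joints"].round(1))
c=cap("wrist");W=pts(c).reshape(-1,3);W=W[np.isfinite(W).all(1)]
q=(W-NOTCH);a=q@T;l=q@N
for x in np.arange(-.11,.02,.01):
    p=W[(abs(a-x)<.003)&(abs(l)<.014)&(W[:,2]>.035)&(W[:,2]<.085)]
    if len(p)>5:print(x.round(3),len(p),"z",np.percentile(p[:,2],90).round(4),"lat",((p-NOTCH)@N).mean().round(4))
E
```

```text
time_s: 12.1
tcp_pos: [0.4982, 0.1494, 0.0939]
ee_rot: [[0.178, -0.98, 0.086], [-0.863, -0.197, -0.465], [0.473, 0.009, -0.881]]
wrist_force: [0.5, 0.0, -0.9]
gripper_width: 0.4
gripper_force: 0.0
[ 0.0042 -0.0028  0.0564] [ 0.42 -0.23  0.3 ] rows 1.1329768099298512 0.06529634582813126
[ 46.5  25.1 -31.   27.9 -54.8 -55.5]
-0.1 49 z 0.0815 lat -0.0003
-0.08 279 z 0.0794 lat -0.0
-0.07 297 z 0.0776 lat 0.0001
-0.06 266 z 0.0755 lat 0.0003
-0.05 238 z 0.0736 lat 0.0001
-0.04 233 z 0.0716 lat 0.0002
-0.03 217 z 0.0694 lat 0.0005
-0.02 208 z 0.0677 lat 0.0004
-0.01 206 z 0.0654 lat 0.0006
-0.0 333 z 0.0632 lat -0.0002
0.01 78 z 0.0613 lat 0.0007
```

```bash
python3 steer.py '[[0.4,0.002,-0.0015,0.025,0,0,0],[0.4,0.004,-0.003,0.045,0,0,0],[0.4,0.004,-0.003,0.0565,0,0,0],[0.4,0.004,-0.003,0.0565,0,0,0],[0,0.004,-0.003,0.0565,0,0,0],[0,0.004,-0.003,0.0565,0,0,0],[0,0.004,-0.003,0.0565,0,0,0],[0,0.004,-0.003,0.0565,0,0,0]]'
python3 - <<'E'
from h import *
d(GT,RG);print(r.sense()["gripper_width"],r.sense()["gripper_force"])
d(GT+[0,0,.12],RG)
E
```

```text
time_s: 12.95
tcp_pos: [0.5082, 0.1198, 0.0485]
ee_rot: [[0.172, -0.981, 0.087], [-0.866, -0.193, -0.461], [0.469, 0.003, -0.883]]
wrist_force: [0.6, 0.9, 0.8]
gripper_width: 0.184
gripper_force: 30.0
[-0.0016  0.0016  0.0019] [ 0.25  0.05 -0.06] rows 0.05828988916422326 0.031035070800752892
0.1839528938262518 30.000249978038482
[ 0.0547  0.002  -0.1041] [ 0.25  0.05 -0.06] rows 2.352642529959629 0.031035070800752892
```

```bash
python3 steer.py '[[0,0.007,0,-0.013,0,0,0],[0,0.016,0,-0.03,0,0,0],[0,0.028,0,-0.052,0,0,0],[0,0.042,0,-0.078,0,0,0],[0,0.056,0,-0.105,0,0,0],[0,0.065,0,-0.122,0,0,0],[0,0.07,0,-0.13,0,0,0],[0,0.07,0,-0.13,0,0,0]]'
python3 - <<'E'
from h import *
s=r.sense();A=s["ee_rot"];t=s["tcp_pos"]
for n in("wrist","scene","top"):
    L=((pts(cap(n))-t)@A).reshape(-1,3);L=L[np.isfinite(L).all(1)&(abs(L[:,1])<.012)&(np.hypot(L[:,0],L[:,2])<.2)]
    # direction of handle/stem in tool x-z plane
    for k in np.arange(-.02,.10,.015):
        p=L[(abs(L[:,0]-k)<.003)&(L[:,2]>-.06)&(L[:,2]<.13)]
        if len(p)>3: print(n,k.round(3),len(p),"z 10/50%",np.percentile(p[:,2],[5,50]).round(4))
E
```

```text
time_s: 13.75
tcp_pos: [0.5088, 0.119, 0.1964]
ee_rot: [[0.171, -0.981, 0.088], [-0.867, -0.192, -0.46], [0.468, 0.003, -0.884]]
wrist_force: [-0.2, 1.0, -1.3]
gripper_width: 0.179
gripper_force: 30.0
wrist -0.02 64 z 10/50% [-0.0428 -0.0418]
wrist -0.005 341 z 10/50% [-0.0485 -0.0474]
wrist 0.01 1208 z 10/50% [-0.0358 -0.0206]
wrist 0.025 474 z 10/50% [-0.0108 -0.0081]
wrist 0.04 432 z 10/50% [0.0014 0.0044]
wrist 0.055 202 z 10/50% [0.0202 0.0244]
wrist 0.07 142 z 10/50% [0.0359 0.0393]
wrist 0.085 386 z 10/50% [0.0498 0.0597]
wrist 0.1 497 z 10/50% [0.0423 0.0474]
scene 0.025 32 z 10/50% [-0.0123 -0.0073]
scene 0.04 30 z 10/50% [-0.0017  0.0054]
scene 0.055 12 z 10/50% [0.0118 0.0179]
scene 0.07 9 z 10/50% [0.0347 0.0375]
scene 0.085 17 z 10/50% [0.0476 0.0552]
scene 0.1 19 z 10/50% [0.0455 0.0482]
top 0.01 31 z 10/50% [-0.037  -0.0228]
top 0.025 17 z 10/50% [-0.0121 -0.0084]
top 0.04 18 z 10/50% [-0.0031  0.004 ]
top 0.055 10 z 10/50% [0.0182 0.0251]
top 0.07 8 z 10/50% [0.0324 0.0376]
top 0.085 11 z 10/50% [0.0472 0.0556]
top 0.1 14 z 10/50% [0.0428 0.0468]
```

Run:
```python
from h import *
R=Rl(48);J=np.array([.543,.3637,0])
p=J+[0,0,.37]+.019*R[:,2];print(p);d(p,R)
```

```text
[0.54023329 0.37754604 0.35728652]
[-0.1424 -0.0804 -0.2612] [  0.4  -76.05  -0.33] rows 6.162953975600483 8.85298341334133
```

```bash
python3 steer.py '[[0,-0.008,-0.005,-0.016,0,-4.5,0],[0,-0.021,-0.012,-0.039,0,-11.5,0],[0,-0.035,-0.02,-0.065,0,-19,0],[0,-0.05,-0.028,-0.091,0,-27,0],[0,-0.064,-0.036,-0.117,0,-35,0],[0,-0.08,-0.045,-0.146,0,-43,0],[0,-0.095,-0.054,-0.175,0,-51,0],[0,-0.11,-0.063,-0.204,0,-58,0]]'
python3 - <<'E'
from h import *
R=Rl(48);J=np.array([.543,.3637,0])
p=J+[0,0,.37]+.019*R[:,2];d(p,R);print(r.sense()["joints"].round(1))
E
```

```text
time_s: 14.7
tcp_pos: [0.5341, 0.3206, 0.3234]
ee_rot: [[0.162, -0.981, -0.103], [-0.849, -0.192, 0.493], [-0.504, 0.007, -0.864]]
wrist_force: [-0.3, -0.3, -2.3]
gripper_width: 0.181
gripper_force: 30.0
[-0.0644 -0.0167 -0.0018] [  0.16 -17.76  -0.44] rows 1.331052139166795 2.0677211204535344
[ 30.3  16.5  11.6 -29.4 -76.5 -14.5]
```

```bash
python3 steer.py '[[0,-0.024,-0.006,0,0,-7,-0.4],[0,-0.048,-0.012,-0.002,0,-14,-0.4],[0,-0.064,-0.0165,-0.002,0,-17.8,-0.4],[0,-0.064,-0.0165,-0.002,0,-17.8,-0.4],[0,-0.064,-0.0165,-0.002,0,-17.8,-0.4]]'
cat >> h.py <<'E'
def brush():
    s=r.sense();g=s["tcp_pos"]-.019*s["ee_rot"][:,2]; out=[]
    for n in("wrist","scene","top"):
        W=pts(cap(n)).reshape(-1,3);W=W[np.isfinite(W).all(1)]
        st=W[(W[:,2]<g[2]-.068)&(W[:,2]>g[2]-.112)&(np.hypot(*(W[:,:2]-g[:2]).T)<.025)]
        hd=W[(W[:,2]<g[2]-.12)&(W[:,2]>g[2]-.19)&(np.hypot(*(W[:,:2]-g[:2]).T)<.07)]
        print(n,"grasp",g.round(4),"stem",len(st),(st.mean(0).round(4) if len(st) else ""),"head",len(hd),((hd.min(0)+hd.max(0))/2).round(4) if len(hd) else "",hd.min(0).round(4) if len(hd) else "",hd.max(0).round(4) if len(hd) else "")
        out.append((st,hd))
    return out
E
python3 - <<'E'
from h import *
o=brush()
for st,hd in o:
    if len(st)>10:
        A=np.c_[st[:,2],np.ones(len(st))];print("slopes x,y per z",np.degrees(np.arctan(np.linalg.lstsq(A,st[:,:2],rcond=None)[0][0])).round(1))
print(r.sense()["joints"].round(1)); c=cap("scene");save(c,"s7.png")
E
```

```text
time_s: 15.2
tcp_pos: [0.5398, 0.3758, 0.3553]
ee_rot: [[0.13, -0.98, -0.148], [-0.661, -0.197, 0.724], [-0.739, 0.004, -0.674]]
wrist_force: [-1.1, 0.1, -0.6]
gripper_width: 0.183
gripper_force: 30.0
wrist grasp [0.5426 0.362  0.3681] stem 789 [0.5438 0.3558 0.2791] head 8819 [0.5438 0.355  0.2224] [0.5074 0.3183 0.1967] [0.5803 0.3918 0.2481]
scene grasp [0.5426 0.362  0.3681] stem 45 [0.5396 0.3568 0.2738] head 546 [0.5409 0.3552 0.2244] [0.5043 0.3189 0.2006] [0.5776 0.3916 0.2481]
top grasp [0.5426 0.362  0.3681] stem 0  head 20 [0.5271 0.3828 0.2385] [0.5147 0.3697 0.2294] [0.5396 0.396  0.2476]
slopes x,y per z [-0.1  1.2]
slopes x,y per z [-0.1  4.8]
[ 25.1  18.4  16.1 -47.2 -78.4  -7.7]
```

View pics/s7.png

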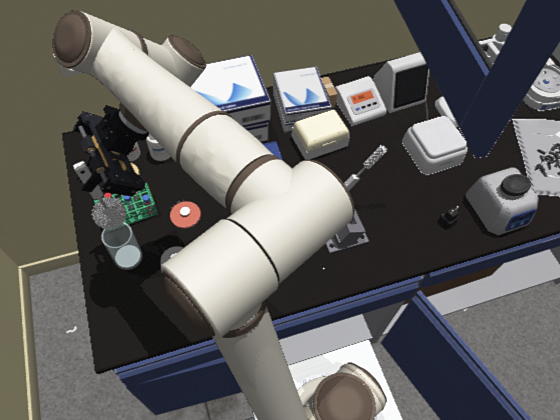

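The brush hangs bristles down at (108,210), right over the open jar at (122,248). The slim brush is undisturbed. I check the jar rim and correct the 2.7° tilt.

```bash
python3 steer.py '[[0,0,0,0,0,-2.7,0],[0,0,0,0,0,-2.7,0],[0,0,0,0,0,-2.7,0]]'
python3 - <<'E'
from h import *
from scipy.optimize import least_squares
brush()
for n in("wrist","scene","top"):
    W=pts(cap(n)).reshape(-1,3);W=W[np.isfinite(W).all(1)]
    for lo,hi in((.122,.134),(.03,.12)):
        p=W[(W[:,2]>lo)&(W[:,2]<hi)&(np.hypot(W[:,0]-.543,W[:,1]-.3637)<.06)]
        if len(p)>8:
            f=least_squares(lambda q:np.hypot(p[:,0]-q[0],p[:,1]-q[1])-.036,[.543,.3637],loss="soft_l1",f_scale=.002)
            print(n,lo,len(p),f.x.round(4),p.min(0).round(3),p.max(0).round(3),np.abs(f.fun).mean())
E
```

```text
time_s: 15.7
tcp_pos: [0.5398, 0.3764, 0.3573]
ee_rot: [[0.125, -0.98, -0.152], [-0.625, -0.197, 0.756], [-0.771, 0.001, -0.637]]
wrist_force: [0.2, -0.8, -1.2]
gripper_width: 0.183
gripper_force: 30.0
wrist grasp [0.5427 0.3621 0.3695] stem 785 [0.5432 0.36   0.2803] head 9050 [0.5427 0.3617 0.2232] [0.506  0.325  0.1969] [0.5794 0.3984 0.2494]
scene grasp [0.5427 0.3621 0.3695] stem 44 [0.5396 0.3616 0.2771] head 571 [0.5418 0.3622 0.2246] [0.5049 0.3259 0.1998] [0.5787 0.3986 0.2494]
top grasp [0.5427 0.3621 0.3695] stem 6 [0.5318 0.3673 0.2596] head 65 [0.5276 0.3792 0.2377] [0.5085 0.3576 0.2261] [0.5467 0.4009 0.2493]
wrist 0.122 72 [0.543  0.3616] [0.512 0.382 0.123] [0.564 0.399 0.13 ] 0.0010014390420759395
wrist 0.03 11 [0.5438 0.361 ] [0.529 0.393 0.115] [0.544 0.397 0.119] 0.0003358145385890628
scene 0.122 166 [0.5415 0.3633] [0.503 0.326 0.122] [0.573 0.4   0.133] 0.0015250178573512736
scene 0.03 916 [0.5404 0.3632] [0.504 0.326 0.03 ] [0.578 0.399 0.12 ] 0.0012900516618982055
```

```bash
python3 steer.py '[[0,0.0231,0,0.0191,0,0,0],[0,0.0463,0,0.0382,0,0,0],[0,0.0617,0,0.051,0,0,0],[0,0.0771,0,0.0637,0,0,0],[0,0.0925,0,0.0764,0,0,0],[0,0.1079,0,0.0892,0,0,0],[0,0.1195,0,0.0987,0,0,0],[0,0.1272,0,0.1051,0,0,0]]'
python3 steer.py '[[0,0,0,0,0,0,0]]'
python3 - <<'E'
from h import *
s=r.sense();g=s["tcp_pos"]-.019*s["ee_rot"][:,2];print(g,"tip",g[2]-.177,s["wrist_force"])
W=pts(cap("wrist")).reshape(-1,3);W=W[np.isfinite(W).all(1)]
st=W[(W[:,2]<g[2]-.06)&(W[:,2]>.05)&(np.hypot(*(W[:,:2]-g[:2]).T)<.02)];print(len(st),st.mean(0) if len(st) else 0)
E
```

```text
time_s: 16.8
tcp_pos: [0.5399, 0.3771, 0.1919]
ee_rot: [[0.125, -0.98, -0.153], [-0.623, -0.197, 0.757], [-0.772, 0.0, -0.636]]
wrist_force: [0.2, 1.2, 2.4]
gripper_width: 0.182
gripper_force: 30.0
time_s: 16.9
tcp_pos: [0.5396, 0.3766, 0.1906]
ee_rot: [[0.123, -0.98, -0.154], [-0.625, -0.197, 0.756], [-0.771, 0.003, -0.637]]
wrist_force: [0.5, 1.0, -3.5]
gripper_width: 0.182
gripper_force: 30.0
[0.54247715 0.36222618 0.20272074] tip 0.025720740304545825 [ 0.53161901  1.03399    -3.52789625]
740 [0.54310414 0.35915642 0.12423682]
```

```bash
python3 steer.py '[[0,0.0065,0,0.0054,0,0,0],[0,0.0131,0,0.0108,0,0,0],[0,0.0131,0,0.0108,0,0,0],[0,0.0131,0,0.0108,0,0,0]]'
python3 - <<'E'
from h import *
s=r.sense();g=s["tcp_pos"]-.019*s["ee_rot"][:,2];print(g,"tip",g[2]-.177,s["wrist_force"])
W=pts(cap("wrist")).reshape(-1,3);W=W[np.isfinite(W).all(1)]
st=W[(W[:,2]<g[2]-.06)&(W[:,2]>.05)&(np.hypot(*(W[:,:2]-g[:2]).T)<.02)];print(len(st),st.mean(0) if len(st) else 0)
E
```

```text
time_s: 17.35
tcp_pos: [0.5396, 0.3766, 0.1745]
ee_rot: [[0.124, -0.98, -0.153], [-0.624, -0.197, 0.756], [-0.771, 0.002, -0.637]]
wrist_force: [0.3, 2.0, -3.0]
gripper_width: 0.178
gripper_force: 30.0
[0.54247888 0.36222913 0.18655057] tip 0.009550574923823135 [ 0.28912748  1.95524928 -3.0008262 ]
389 [0.54338561 0.3578477  0.11747793]
```

```bash
python3 steer.py '[[0,0.002,0,0.0016,0,0,0],[0,0.002,0,0.0016,0,0,0],[0,-0.012,0,-0.01,0,0,0],[0,-0.03,0,-0.025,0,0,0],[0,-0.045,0,-0.037,0,0,0],[0,-0.054,0,-0.0446,0,0,0],[0,-0.054,0,-0.0446,0,0,0],[0,-0.054,0,-0.0446,0,0,0]]'
python3 - <<'E'
from h import *
from scipy.optimize import least_squares
s=r.sense();g=s["tcp_pos"]-.019*s["ee_rot"][:,2];print(g,"tip",g[2]-.177,s["wrist_force"])
c=cap("scene")
cv2.imwrite("pics/s8.png",cv2.resize(c["pixels"][180:300,60:200,::-1],None,fx=4,fy=4,interpolation=cv2.INTER_CUBIC))
W=pts(c).reshape(-1,3);W=W[np.isfinite(W).all(1)]
p=W[(W[:,2]>.03)&(W[:,2]<.13)&(np.hypot(W[:,0]-.543,W[:,1]-.3637)<.06)]
f=least_squares(lambda q:np.hypot(p[:,0]-q[0],p[:,1]-q[1])-.036,[.543,.3637],loss="soft_l1",f_scale=.002);print(f.x,len(p),p.max(0))
E
```

```text
time_s: 18.2
tcp_pos: [0.5399, 0.3771, 0.2462]
ee_rot: [[0.126, -0.98, -0.152], [-0.623, -0.197, 0.757], [-0.772, -0.001, -0.635]]
wrist_force: [1.2, -0.3, 1.0]
gripper_width: 0.181
gripper_force: 30.0
[0.54279493 0.36267928 0.25826956] tip 0.08126955713732503 [ 1.18025147 -0.34101241  1.01172218]
[0.54183187 0.36344891] 741 [0.57898515 0.39953278 0.1299814 ]
```

View pics/s8.png

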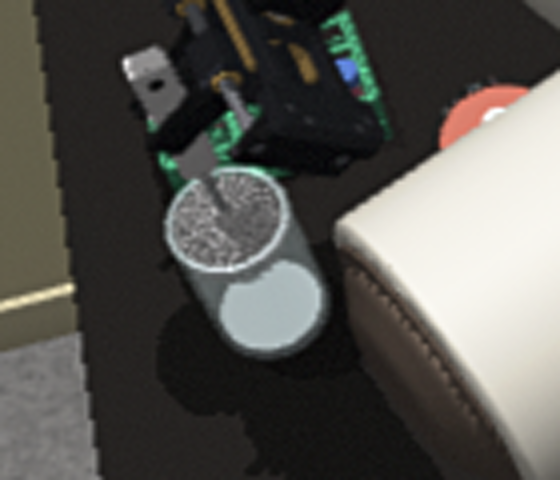

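The head is inside the mouth of the jar at (228,220), and the jar stands upright and unmoved. I make two more strokes.

```bash
P='import sys
from h import *
s=r.sense();g=s["tcp_pos"]-.019*s["ee_rot"][:,2];print("tip",g[2]-.177,g[:2],s["wrist_force"])'
python3 steer.py '[[0,0.014,0,0.0116,0,0,0],[0,0.03,0,0.0248,0,0,0],[0,0.045,0,0.0371,0,0,0],[0,0.053,0,0.0437,0,0,0],[0,0.056,0,0.0462,0,0,0],[0,0.056,0,0.0462,0,0,0],[0,0.056,0,0.0462,0,0,0],[0,0.056,0,0.0462,0,0,0]]'; python3 -c "$P"
python3 steer.py '[[0,-0.014,0,-0.0116,0,0,0],[0,-0.03,0,-0.0248,0,0,0],[0,-0.045,0,-0.0371,0,0,0],[0,-0.056,0,-0.0462,0,0,0],[0,-0.056,0,-0.0462,0,0,0],[0,-0.056,0,-0.0462,0,0,0],[0,-0.056,0,-0.0462,0,0,0]]'; python3 -c "$P"
python3 steer.py '[[0,0.014,0,0.0116,0,0,0],[0,0.03,0,0.0248,0,0,0],[0,0.045,0,0.0371,0,0,0],[0,0.053,0,0.0437,0,0,0],[0,0.057,0,0.047,0,0,0],[0,0.057,0,0.047,0,0,0],[0,0.057,0,0.047,0,0,0],[0,0.057,0,0.047,0,0,0]]'; python3 -c "$P
W=pts(cap('wrist')).reshape(-1,3);W=W[np.isfinite(W).all(1)]
L=(W-g);p=L[(np.hypot(L[:,0],L[:,1])<.03)&(L[:,2]>.02)&(L[:,2]<.08)];print('butt top z rel grasp',len(p),np.percentile(p[:,2],[50,90,99]) if len(p) else 0)
st=W[(W[:,2]<g[2]-.06)&(W[:,2]>.05)&(np.hypot(*(W[:,:2]-g[:2]).T)<.02)];print(len(st),st.mean(0) if len(st) else 0)"
```

```text
time_s: 19.05
tcp_pos: [0.5394, 0.3766, 0.1727]
ee_rot: [[0.125, -0.98, -0.153], [-0.624, -0.198, 0.756], [-0.771, 0.001, -0.636]]
wrist_force: [-1.0, 0.2, -2.5]
gripper_width: 0.182
gripper_force: 30.0
tip 0.007833765303752849 [0.54232991 0.36224033] [-1.00954471  0.19335549 -2.47769966]
time_s: 19.75
tcp_pos: [0.5399, 0.377, 0.2457]
ee_rot: [[0.125, -0.98, -0.152], [-0.623, -0.197, 0.757], [-0.772, -0.0, -0.635]]
wrist_force: [0.5, 0.3, 2.7]
gripper_width: 0.18
gripper_force: 30.0
tip 0.08073940165054794 [0.54280046 0.36259369] [0.45039466 0.34365432 2.65326863]
time_s: 20.55
tcp_pos: [0.5394, 0.3766, 0.1715]
ee_rot: [[0.125, -0.98, -0.153], [-0.624, -0.198, 0.756], [-0.771, 0.001, -0.636]]
wrist_force: [0.1, 0.1, -2.1]
gripper_width: 0.18
gripper_force: 30.0
tip 0.006626761442819401 [0.54234523 0.36221776] [ 0.09980692  0.06459057 -2.10313747]
butt top z rel grasp 1142 [0.02319627 0.0263255  0.02712115]
316 [0.54352119 0.3571909  0.1164846 ]
```

Run:
```python
from h import *
s=r.sense();g=s["tcp_pos"]-.019*s["ee_rot"][:,2]
for n in("scene","top"):
    c=cap(n);W=pts(c);px=c["pixels"].astype(int)
    L=W-g;m=(np.hypot(L[...,0],L[...,1])<.03)&(L[...,2]>.0)&(L[...,2]<.09)&(px.min(-1)>130)
    p=L[m];print(n,len(p))
    if len(p):print(p[np.argsort(-p[:,2])][:25].round(3).tolist())
```

```text
scene 54
[[0.001, -0.0, 0.056], [-0.003, 0.003, 0.055], [-0.007, 0.01, 0.055], [-0.001, 0.002, 0.055], [-0.007, -0.001, 0.055], [-0.01, -0.001, 0.055], [-0.0, -0.006, 0.054], [-0.004, 0.008, 0.054], [-0.006, 0.001, 0.054], [0.002, 0.002, 0.054], [-0.005, 0.005, 0.054], [-0.001, -0.002, 0.054], [-0.007, -0.003, 0.054], [-0.004, -0.003, 0.053], [-0.003, -0.001, 0.053], [-0.001, 0.007, 0.053], [-0.007, 0.006, 0.053], [0.003, -0.007, 0.053], [0.002, 0.007, 0.053], [-0.007, 0.004, 0.053], [-0.008, -0.007, 0.053], [-0.004, 0.004, 0.053], [0.001, 0.012, 0.052], [-0.002, 0.001, 0.052], [0.002, -0.004, 0.052]]
top 40
[[0.001, -0.001, 0.059], [0.001, -0.006, 0.058], [-0.002, 0.002, 0.058], [0.004, -0.0, 0.058], [-0.007, 0.003, 0.057], [-0.001, 0.011, 0.056], [0.004, -0.003, 0.056], [-0.004, -0.003, 0.056], [0.002, 0.012, 0.055], [-0.001, -0.003, 0.055], [0.005, 0.003, 0.054], [0.005, 0.006, 0.054], [-0.007, 0.006, 0.054], [0.002, 0.009, 0.053], [0.005, 0.009, 0.053], [0.002, 0.004, 0.053], [-0.006, 0.012, 0.053], [0.005, -0.005, 0.053], [-0.001, 0.001, 0.053], [-0.001, 0.007, 0.052], [-0.004, 0.007, 0.052], [0.002, -0.002, 0.052], [-0.001, -0.005, 0.052], [-0.003, 0.012, 0.052], [-0.006, 0.01, 0.051]]
```

The butt stands 54 mm above the grasp point, which confirms the tip heights, so all three strokes count. I withdraw the brush.

```bash
python3 steer.py '[[0,-0.012,0,-0.01,0,0,0],[0,-0.03,0,-0.0248,0,0,0],[0,-0.05,0,-0.0413,0,0,0],[0,-0.07,0,-0.0578,0,0,0],[0,-0.09,0,-0.0743,0,0,0],[0,-0.11,0,-0.0908,0,0,0],[0,-0.13,0,-0.1074,0,0,0],[0,-0.146,0,-0.1206,0,0,0]]'
python3 steer.py '[[0,0,0,0,0,0,0]]'
python3 - <<'E'
from h import *
o=brush()
R=Rl(-28)
d(GT+[0,0,.15],R)
E
```

```text
time_s: 21.5
tcp_pos: [0.5398, 0.3764, 0.365]
ee_rot: [[0.129, -0.98, -0.15], [-0.623, -0.198, 0.757], [-0.772, -0.004, -0.636]]
wrist_force: [0.3, 0.7, -0.7]
gripper_width: 0.181
gripper_force: 30.0
time_s: 21.6
tcp_pos: [0.5406, 0.3767, 0.367]
ee_rot: [[0.133, -0.98, -0.147], [-0.621, -0.198, 0.759], [-0.773, -0.01, -0.635]]
wrist_force: [0.5, 0.6, -0.1]
gripper_width: 0.184
gripper_force: 30.0
wrist grasp [0.5434 0.3623 0.3791] stem 783 [0.5447 0.3606 0.29  ] head 9056 [0.5448 0.3627 0.2318] [0.5082 0.3263 0.2044] [0.5815 0.3991 0.2591]
scene grasp [0.5434 0.3623 0.3791] stem 42 [0.5399 0.362  0.2888] head 722 [0.542  0.3625 0.232 ] [0.505  0.3262 0.205 ] [0.579  0.3988 0.2591]
top grasp [0.5434 0.3623 0.3791] stem 0  head 95 [0.5273 0.3779 0.2417] [0.509  0.3552 0.2251] [0.5456 0.4006 0.2583]
[ 0.2826  0.0825 -0.0843] [ 0.12 78.5   0.08] rows 6.124651243713944 9.138347482578123
```

```bash
python3 steer.py '[[0,0.02,0.006,-0.0067,0,6,0],[0,0.048,0.0144,-0.015,0,13.5,0],[0,0.077,0.023,-0.0235,0,21.5,0],[0,0.106,0.031,-0.032,0,29.5,0],[0,0.135,0.04,-0.04,0,37.5,0],[0,0.164,0.048,-0.049,0,45.5,0],[0,0.192,0.056,-0.057,0,53.5,0],[0,0.22,0.064,-0.066,0,61,0]]'
python3 -c "
from h import *
d(GT+[0,0,.12],Rl(-28))"
```

```text
time_s: 22.55
tcp_pos: [0.5141, 0.1761, 0.2317]
ee_rot: [[0.195, -0.98, 0.035], [-0.963, -0.199, -0.184], [0.187, 0.002, -0.982]]
wrist_force: [-0.1, -0.2, -1.5]
gripper_width: 0.185
gripper_force: 30.0
[0.0402 0.0184 0.0744] [ 0.05 17.19  0.18] rows 1.731591652237568 2.0016807018225995
```

```bash
python3 steer.py '[[0,0.015,0.007,0.02,0,7,0],[0,0.03,0.014,0.045,0,13,0],[0,0.04,0.0184,0.065,0,17.2,0],[0,0.04,0.0184,0.074,0,17.2,0],[0,0.04,0.0184,0.074,0,17.2,0]]'
python3 - <<'E'
from h import *
d(GT+[0,0,.12],Rl(-28))
for n in("wrist","top","scene"):
    W=pts(cap(n)).reshape(-1,3);W=W[np.isfinite(W).all(1)]
    q=W-NOTCH;a=q@T;l=q@N
    print(n)
    for x in np.arange(-.1,.06,.02):
        p=W[(abs(a-x)<.004)&(abs(l)<.012)&(W[:,2]>.1)&(W[:,2]<.24)]
        if len(p)>3:print(x.round(3),len(p),"z",np.percentile(p[:,2],[50,90]).round(4),"lat",((p-NOTCH)@N).mean().round(4))
    h=W[(a>.02)&(a<.2)&(abs(l)<.06)&(W[:,2]>.09)&(W[:,2]<.2)]
    if len(h)>20:print("head a",np.percentile((h-NOTCH)@T,[1,99]).round(4),"l",np.percentile((h-NOTCH)@N,[1,99]).round(4))
E
```

```text
time_s: 23.05
tcp_pos: [0.5063, 0.1209, 0.1659]
ee_rot: [[0.177, -0.98, 0.088], [-0.868, -0.197, -0.457], [0.465, 0.004, -0.885]]
wrist_force: [0.1, 0.1, -1.2]
gripper_width: 0.181
gripper_force: 30.0
[ 0.0009 -0.      0.0002] [0.19 0.29 0.18] rows 0.01857446655686341 0.045137425720458015
wrist
-0.08 405 z [0.1953 0.1963] lat 0.0003
-0.04 778 z [0.1871 0.1885] lat 0.0001
-0.02 485 z [0.1833 0.1846] lat 0.0004
0.0 424 z [0.1793 0.1803] lat 0.0003
0.02 144 z [0.1673 0.1691] lat 0.0004
0.04 140 z [0.1631 0.1642] lat 0.0003
head a [0.0262 0.1098] l [-0.0332  0.034 ]
top
-0.06 6 z [0.2003 0.2063] lat 0.0078
-0.04 21 z [0.1898 0.1942] lat -0.0019
-0.02 18 z [0.1867 0.1898] lat 0.001
0.0 19 z [0.1809 0.1876] lat 0.0017
0.02 6 z [0.1731 0.1757] lat 0.0023
0.04 7 z [0.166  0.1692] lat 0.0021
head a [0.027  0.1153] l [-0.0326  0.0358]
scene
-0.04 7 z [0.1862 0.1896] lat -0.0078
-0.02 30 z [0.1866 0.1895] lat -0.0028
0.0 28 z [0.1826 0.1859] lat -0.0032
0.02 8 z [0.1713 0.1752] lat -0.001
head a [0.0227 0.1184] l [-0.0072  0.0366]
```

```bash
python3 steer.py '[[0,-0.012,0,0.022,0,0,0],[0,-0.026,0,0.049,0,0,0],[0,-0.037,0,0.071,0,0,0],[0,-0.044,0,0.084,0,0,0],[0,-0.048,0,0.0915,0,0,0],[0,-0.051,0,0.097,0,0,0],[0,-0.052,0,0.0995,0,0,0],[0,-0.052,0,0.0995,0,0,0]]'
python3 - <<'E'
from h import *
d(GT,Rl(-28))
W=pts(cap("wrist")).reshape(-1,3);W=W[np.isfinite(W).all(1)]
q=W-NOTCH;a=q@T;l=q@N
for x in np.arange(-.08,.05,.02):
    p=W[(abs(a-x)<.004)&(abs(l)<.012)&(W[:,2]>.04)&(W[:,2]<.09)]
    if len(p)>3:print(x.round(3),len(p),"z",np.percentile(p[:,2],[50,90]).round(4),"lat",((p-NOTCH)@N).mean().round(4))
E
```

```text
time_s: 24.0
tcp_pos: [0.5075, 0.1215, 0.0559]
ee_rot: [[0.175, -0.98, 0.092], [-0.868, -0.198, -0.455], [0.464, -0.001, -0.886]]
wrist_force: [1.1, -0.4, -1.7]
gripper_width: 0.181
gripper_force: 30.0
[-0.0035  0.0013  0.0092] [-0.07  0.34  0.07] rows 0.19862937178364926 0.04070683118450711
-0.08 425 z [0.0852 0.0862] lat 0.0013
-0.04 775 z [0.0769 0.0784] lat 0.0001
-0.02 483 z [0.0732 0.0744] lat 0.0016
0.0 455 z [0.069  0.0703] lat 0.0011
0.02 138 z [0.057  0.0585] lat 0.0015
0.04 142 z [0.0529 0.0541] lat 0.0017
```

```bash
python3 steer.py '[[0,-0.0015,0.001,0.003,0,0,0],[0,-0.0031,0.001,0.006,0,0,0],[0,-0.0031,0.001,0.006,0,0,0],[0.4,-0.0031,0.001,0.006,0,0,0],[0.4,-0.0031,0.001,0.006,0,0,0],[0.4,-0.0031,0.001,0.006,0,0,0]]'
python3 steer.py '[[0.4,0,0,-0.02,0,0,0],[0.4,0,0,-0.05,0,0,0],[0.4,0,0,-0.1,0,0,0],[0.4,0,0,-0.14,0,0,0],[0.4,0,0,-0.14,0,0,0]]'
python3 - <<'E'
from h import *
c=cap("top");cv2.imwrite("pics/t9.png",cv2.resize(c["pixels"][130:270,130:430,::-1],None,fx=2.6,fy=2.6,interpolation=cv2.INTER_CUBIC))
W=pts(cap("wrist")).reshape(-1,3);W=W[np.isfinite(W).all(1)]
q=W-NOTCH;a=q@T;l=q@N
for x in np.arange(-.1,.05,.02):
    p=W[(abs(a-x)<.004)&(abs(l)<.012)&(W[:,2]>.03)&(W[:,2]<.09)]
    if len(p)>3:print(x.round(3),len(p),"z",np.percentile(p[:,2],[50,90]).round(4),"lat",((p-NOTCH)@N).mean().round(4))
h=W[(a>.03)&(a<.2)&(abs(l)<.05)&(W[:,2]>.025)]
if len(h): print("head a-0.068",np.percentile((h-NOTCH)@T-.068,[1,99]),np.percentile((h-NOTCH)@N,[1,99]),h[:,2].max())
E
```

```text
time_s: 24.65
tcp_pos: [0.5061, 0.1209, 0.0487]
ee_rot: [[0.175, -0.98, 0.091], [-0.868, -0.197, -0.456], [0.465, 0.001, -0.885]]
wrist_force: [-0.4, -0.2, -0.1]
gripper_width: 0.355
gripper_force: 0.0
time_s: 25.15
tcp_pos: [0.4958, 0.1892, 0.1776]
ee_rot: [[0.174, -0.98, 0.101], [-0.871, -0.201, -0.448], [0.459, -0.01, -0.888]]
wrist_force: [0.3, 0.1, -0.2]
gripper_width: 0.401
gripper_force: 0.0
-0.1 196 z [0.0818 0.0828] lat 0.0001
-0.08 185 z [0.0784 0.0794] lat -0.0001
-0.06 159 z [0.0746 0.0755] lat 0.0003
-0.04 152 z [0.0704 0.0718] lat 0.0002
-0.02 138 z [0.0664 0.0679] lat 0.0004
0.0 187 z [0.062  0.0634] lat 0.0001
0.02 47 z [0.0508 0.0524] lat 0.0005
0.04 45 z [0.0467 0.0478] lat 0.0009
head a-0.068 [-0.0320194   0.04541661] [-0.03303246  0.03480535] 0.07338202081963496
```

View pics/t9.png

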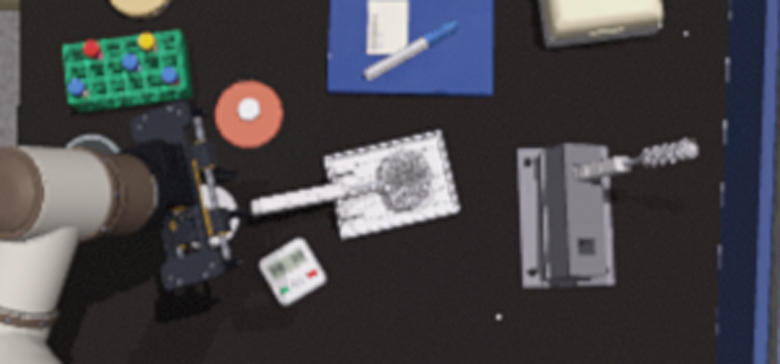

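The brush lies in the tray, with its head at (405,180) and its handle through the notch at (335,190). The slim brush, dish and timer are undisturbed, and the gripper is clear. I hand it in.

```bash
python3 steer.py '[[0.4,0,0,-0.03,0,0,0],[0.4,0,0,-0.03,0,0,0]]'; python3 -c "
from station import r
print(r.finish_job())"
```

```text
time_s: 25.45
tcp_pos: [0.4916, 0.1995, 0.2005]
ee_rot: [[0.175, -0.98, 0.094], [-0.869, -0.199, -0.454], [0.464, -0.003, -0.886]]
wrist_force: [0.4, 0.2, 0.1]
gripper_width: 0.402
gripper_force: 0.0
the job is handed in; nothing more can be done
None
```

The job is handed in at about 25 s, with no verdict returned: the cover is flat on the bench, the jar was scrubbed to the bottom three times and left open, and the wide brush is back in the drip tray.

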